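# Tape measure out of the parts case

### The arm

A 6-joint arm with a two-finger parallel gripper is mounted at the origin on a cart in front of the work surface, level with it; the furniture and walls round the work are solid. World frame = base frame: x ahead of the robot, y to its left, z up, the work surface at z = 0. Lengths are in mm, angles in rad, forces in N, time in s.
With the tool pointing down it reaches from about 350 to 775 mm from the base axis. Payload 7.3 kg.
Tool frame: the origin (TCP) lies on the centre line of the jaws, within the pads' length; the fingertips stand 17 mm ahead of it and the grasp point (between the pads) lies 2 mm behind it; z points along the fingers, y is the line along which they close (so a half turn about z gives the same grasp; the last joint's range is limited). The gripper opens to 92 mm and grips with 3 to 60 N. Pads are 19 mm wide; open, the fingers measure 130 mm over their backs; the gripper's body (75 mm by 190 mm) begins 47 mm behind the grasp point.
Start: joints at [-1.345, 0.342, 1.524, -0, 1.275, -0.146], TCP at [190.752, -489.139, 243.741] pointing down, gripper open.
Joint ranges: [-2.53, 2.53], [-0.77, 2.02], [0.04, 2.7], [-1, 4.14], [0.28, 2.66], [-3.11, 3.11]. Speed limits (rad/s): [2.57, 2.57, 3.14, 3.14, 3.14, 3.14].

### API

Orientations are given as [roll, pitch, yaw] about the fixed x, y, z axes, in that order (R = Rz(yaw) Ry(pitch) Rx(roll)).
In Python, from plant import bot gives the robot as it stands. The module is installed in compiled form; this text tells all that it offers.
- The arm moves only by the shell command python3 -m pendant 'ROWS'. ROWS is JSON, a list of rows, each a list of 3 entries, a list of its own where there are three numbers: the shift along the world's x, y, z as a fraction of full scale, then the turn, a rotation vector about the world's x, y, z as a fraction of full scale, then the opening, from -1 (shut) to 1 (fully open), so that 0 is half open. In form: [[[tx, ty, tz], [rx, ry, rz], claw], ...]. A call has exactly 10 rows; each row shifts and turns the commanded pose from where the row before left it; what a row does not reach is not made up. Full scale, the value 1, is 30 mm for a shift and 0.12 rad for a turn. A row lasts 1/12 s, in which the tool goes at most 41.7 mm and 7.16 degrees, less where a joint would pass 70% of its speed; a pose out of reach is approached as far as the arm can. A call with a number of a shift or a turn outside -1 to 1 is refused whole. A call with a gripper value outside its range is refused whole. The fingers move at their own pace and stop on an object; the grip force is fixed at half the most. Time passes only in rows, so rows that do not move let the fingers close, or fill a call up. It gives the time, the measured TCP pose, the force, the opening and the grip force at its end, in the units of the state.
- bot.get_obs(): the state, without advancing time (a new reading comes with each control period).
- bot.capture(name): name is "scene" or "top" or "wrist"; returns the picture (420x560x3 uint8, blue, green, red); there is no depth.
- bot.camera_params(name): a dict with "fovy" (degrees; the focal length in pixels is half the picture's height over the tangent of half this angle, whatever the lens; pixels are square), "cx", "cy" (the principal point, pixels), "camera_from_world" (4x4, takes a point from world to camera coordinates). Camera axes: x right, y down, z forward; pixel columns grow to the right and rows downward; lengths in mm; the calibration is good to about 2 mm. A picture is of the moment at which its call begins: read the wrist's pose just before it. camera_params takes no time and is no camera call; for the wrist camera it gives the pose at the moment of the call.
- bot.close_job(): hands the job in; it is judged then, once.
The state is a dict: "time": time; "joint_positions": joint angles; "dq": joint speeds; "tau": joint torques, N m; "tool_pos": TCP position; "tcp_rot": TCP orientation; "contact_force": force on the tool from outside, world axes, zero at the start; "moment": the same for the moment, N m; "grip_width": finger opening in mm; "finger_force": force on a finger pad.
Only numpy, scipy, OpenCV 4.12 (cv2) and the standard library are available. Lean on these libraries where they do the work, as an engineer would, in place of code of your own. Each camera call takes 0.05 s, during which the arm holds its last target. There are 200 camera calls.

### The job

Swing the orange lid of the parts case right over until it leans back and stays open by itself. Then lift the yellow tape measure out, leave the blue carton in the case, and set the tape measure down upright in the middle of the green mat without dropping it. The lid stays open.

Things in the scene. Friction and masses are not known exactly. Their poses are not given: they have to be found in the camera images.
- case: Fixed parts case: open grey steel box 140 (x) by 250 (y) by 75 mm high, walls and floor 4 mm, orange lid. Origin: centre of the underside; x from the handle side to the hinge side, y along the hinge, z up; yaw up to 0.25 rad. Hinge line at x = 70, z = 75 mm. In it the tape measure and the carton stand 8 mm in front of the middle and 60 mm either side of it along y, either on either side, long sides along x.
- case_lid (a joint): Lid angle: 0 shut, grows as the front edge swings up and back, stop at 2.15 rad. The lid (0.3 kg, 7 mm thick) turns freely: let go below about 1.5 rad it falls shut, beyond about 1.6 rad it falls back on to the stop and stays.
- lid_handle (a point): Middle of the lid's handle: steel bar, 10 mm diameter, 100 mm long, parallel to the hinge and 185 mm from it, 45 mm in front of the case (case x = -115, z = 75 mm when shut), free above, below and on both sides; a bracket at each end. Pinched from above across the bar, it turns between the fingers as the lid swings. Axes turn with the lid.
- tape_measure: Yellow tape measure, black sides, 0.22 to 0.45 kg, standing upright: 36 (x, thickness) by 82 (y) by 66 mm high. Origin: centre of its underside; the body spans y = -41 to +29 mm, the rest is the metal tongue at the bottom. Grasp across the 36 mm (x) at about y = -6 mm. Stands on the case's floor, 4 mm above the bench.
- carton: Blue carton, 60 (x) by 85 (y) by 60 mm high, loose, standing in the case beside the tape measure. Origin: centre of its underside.
- mat: Green rubber mat fixed to the bench, 180 by 180 by 4 mm; origin: centre of its underside, z up. It lies beside the case, on its left or on its right.

How it is judged (in metres and radians):
On the way, in this order (a step that is already met when the one before it is completed fails the run):
1. the lid leans back past its balance point and stays open with nothing touching the case (value of joint case_lid above 1.6 rad and contact force between each of the arm, the fingers and case below 0.2 N), for 0.3 s.
2. the tape measure is lifted clear of the case (z of tape_measure in the frame of case above 0.08 m), for 0.1 s.
At the end, for the whole second after the job is handed in: The lid stands open beyond 1.6 rad; the tape measure stands released and at rest on the mat, upright within 10 degrees, its centre within 50 mm of the mat's centre; the carton is still on the floor of the case (value of joint case_lid above 1.6 rad and horizontal distance between tape_measure and mat below 0.05 m and z of tape_measure in the frame of mat below 0.012 m and angle between tape_measure's own z axis and vertical below 0.17 rad and linear speed of tape_measure below 0.03 m/s and horizontal distance between carton and case below 0.1 m and height (world z) of carton below 0.03 m); the robot touches nothing.
It fails at once if the tape measure is dropped (falls free by more than about 25 mm) (contact force between the fingers and tape_measure below 0.05 N and linear speed of tape_measure above 0.7 m/s).
It fails at once if the carton is lifted out of the case (z of carton in the frame of case above 0.05 m).
It also fails if it takes over 64 s, if anything falls off the work surface, if the arm or the gripper's body presses on something with over 40 N, if the wrist force passes 120 N, or if a joint passes its speed limit or range.

## Working session

There is one attempt and no reset: what is moved stays moved. The work goes in short steps, Python scripts to look and compute and a shell command to move; the robot and the scene stay as the last step left them, time stands still between calls to the robot, and variables do not carry over. Pictures are saved under pics/ and viewed, at most 10 in all, crops included, and the job is handed in when it is done.

```bash
mkdir -p pics; python3 - <<'E'
from plant import bot
import cv2,numpy as np
o=bot.get_obs();print(o)
for n in("top","scene"):
    im=bot.capture(n);cv2.imwrite(f"pics/{n}1.png",im)
    p=bot.camera_params(n);print(n,p)
E
```

```text
{'time': 0.0, 'joint_positions': array([-1.34499676e+00,  3.42691217e-01,  1.52499882e+00, -3.82394016e-05,
        1.27539967e+00, -1.46031619e-01]), 'dq': array([ 0.00084817, -0.00213137,  0.00039684,  0.0009006 , -0.00094157,
        0.00038629]), 'tau': array([ 6.54346641e-04, -4.31236231e+01, -2.44217527e+01,  7.16416142e-02,
        5.58476779e-02, -1.44411010e-04]), 'tool_pos': array([ 190.65393793, -488.75509767,  243.06764777]), 'tcp_rot': array([-3.14010622e+00, -1.81663399e-04,  3.71842212e-01]), 'contact_force': array([ 0.31888021,  0.06892423, -0.0629002 ]), 'moment': array([-0.03724553,  0.00748836,  0.03070429]), 'finger_force': 0.0, 'grip_width': 91.67140705833849}
top {'fovy': 45.29147186954182, 'cx': 285.38123839443443, 'cy': 211.05826430751046, 'camera_from_world': array([[ 9.41071873e-02, -9.95561133e-01, -1.36689075e-03,
        -4.24908444e+01],
       [-9.74804435e-01, -9.18660427e-02, -2.03265699e-01,
         5.26986347e+02],
       [ 2.02237858e-01,  2.04612144e-02, -9.79122662e-01,
         1.01880096e+03],
       [ 0.00000000e+00,  0.00000000e+00,  0.00000000e+00,
         1.00000000e+00]])}
scene {'fovy': 43.36564007086027, 'cx': 283.425000536536, 'cy': 209.93356890900532, 'camera_from_world': array([[-7.90828570e-01, -6.11773425e-01, -1.79847030e-02,
         4.23092506e+02],
       [-2.79658130e-01,  3.87334916e-01, -8.78500423e-01,
         2.03074927e+02],
       [ 5.44409317e-01, -6.89713665e-01, -4.77402929e-01,
         8.49287302e+02],
       [ 0.00000000e+00,  0.00000000e+00,  0.00000000e+00,
         1.00000000e+00]])}
```

View pics/top1.png

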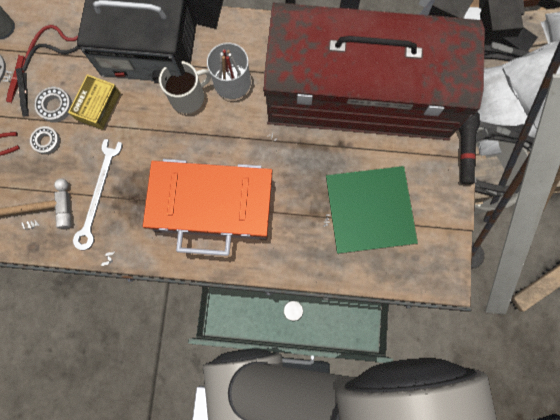

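View pics/scene1.png

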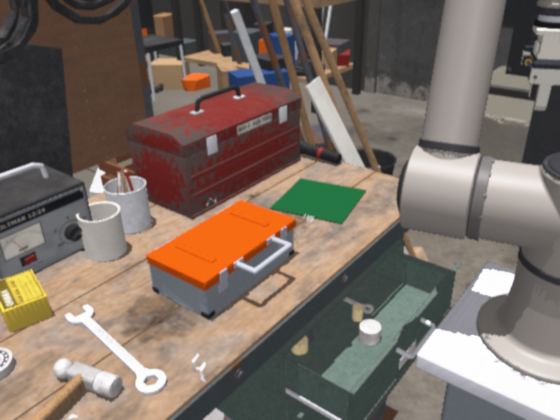

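The top view shows the orange lid with corners near (152,163), (271,167), (270,236) and (146,228), and the handle bar at about (180–230, 253). The mat corners are near (326,174), (404,167), (416,244) and (338,252). The mat is on the robot's right.

```bash
cat > h.py <<'E'
import cv2,numpy as np
from plant import bot
def ray(cam,uv,z):
    p=bot.camera_params(cam) if isinstance(cam,str) else cam
    f=210/np.tan(np.radians(p["fovy"]/2));T=p["camera_from_world"];R=T[:3,:3]
    c=-R.T@T[:3,3]
    d=R.T@np.array([(uv[0]-p["cx"])/f,(uv[1]-p["cy"])/f,1])
    return c+d*(z-c[2])/d[2]
def proj(p,X):
    f=210/np.tan(np.radians(p["fovy"]/2));T=p["camera_from_world"];q=T[:3,:3]@np.array(X)+T[:3,3]
    return f*q[0]/q[2]+p["cx"],f*q[1]/q[2]+p["cy"]
def blob(im,lo,hi):
    m=cv2.inRange(cv2.cvtColor(im,cv2.COLOR_BGR2HSV),np.array(lo),np.array(hi))
    m=cv2.morphologyEx(m,cv2.MORPH_OPEN,np.ones((3,3)))
    cs=cv2.findContours(m,cv2.RETR_EXTERNAL,cv2.CHAIN_APPROX_NONE)[0]
    return max(cs,key=cv2.contourArea)
E
python3 - <<'E'
from h import *
im=cv2.imread("pics/top1.png")
for nm,lo,hi,z in(("lid",(3,180,120),(16,255,255),82),("mat",(55,80,30),(90,255,255),4)):
    c=blob(im,lo,hi)
    w=np.array([ray("top",q[0],z)[:2] for q in c]).astype(np.float32)
    r=cv2.minAreaRect(w);print(nm,r,cv2.boxPoints(r).tolist())
a,b=[ray("top",q,78) for q in((178,251),(230,253))]
print("handle",a,b,(a+b)/2,np.arctan2(*(a-b)[:2]))
E
```

```text
Traceback (most recent call last):
  File "h.py", line 16, in blob
    return max(cs,key=cv2.contourArea)
ValueError: max() iterable argument is empty
```

```bash
python3 - <<'E'
from h import *
im=cv2.imread("pics/top1.png")
h=cv2.cvtColor(im,cv2.COLOR_BGR2HSV);print(h[200,210],h[210,370],im[200,210])
for nm,lo,hi,z in(("lid",(h[200,210]-np.array([4,60,80])).clip(0,255),(14,255,255),82),("mat",(55,80,30),(90,255,255),4)):
    lo=[int(x) for x in lo]
    c=blob(im,lo,hi)
    w=np.array([ray("top",q[0],z)[:2] for q in c]).astype(np.float32)
    r=cv2.minAreaRect(w);print(nm,lo,r,cv2.boxPoints(r).tolist())
a,b=[ray("top",q,78) for q in((178,251),(230,253))]
print("handle",a,b,(a+b)/2,np.arctan2(*(a-b)[:2]))
E
```

```text
[  9 171 239] [ 69 112 128] [ 79 128 239]
lid [5, 111, 159] ((537.4105224609375, 171.1940460205078), (144.66416931152344, 257.5011901855469), 1.1999825239181519) [[462.39801025390625, 298.401611328125], [467.79058837890625, 40.95689392089844], [612.4230346679688, 43.986480712890625], [607.0304565429688, 301.43121337890625]]
mat [55, 80, 30] ((562.6383666992188, -181.05142211914062), (177.16334533691406, 178.2588653564453), 12.525928497314453) [[456.8345947265625, -113.25516510009766], [495.49560546875, -287.2711181640625], [668.442138671875, -248.84768676757812], [629.7811279296875, -74.83172607421875]]
handle [419.81032337 217.98835781  78.        ] [425.73610727 111.37454768  78.        ] [422.77321532 164.68145275  78.        ] -0.05552463550002885
```

```bash
python3 -m pendant '[[[0.75,1,0],[0,0,0.5],1],[[0.75,1,0],[0,0,0.5],1],[[0.75,1,0],[0,0,0.5],1],[[0.75,1,0],[0,0,0.5],1],[[0.75,1,0],[0,0,0.5],1],[[0.75,1,0],[0,0,0.5],1],[[0.75,1,0],[0,0,0.5],1],[[0.75,1,0],[0,0,0.5],1],[[0.75,1,0],[0,0,0.5],1],[[0.75,1,0],[0,0,0.5],1]]'
python3 -m pendant '[[[0,1,0],[0,0,0.53],0.4],[[0,1,0],[0,0,0.53],0.2],[[0,1,0],[0,0,0.53],0],[[0,1,0],[0,0,0.53],-0.35],[[0,1,0],[0,0,0.53],-0.35],[[0,1,0],[0,0,0.53],-0.35],[[0,1,0],[0,0,0.53],-0.35],[[0,1,0],[0,0,0.53],-0.35],[[0,1,0],[0,0,0.53],-0.35],[[0,1,0],[0,0,0.53],-0.35]]'
python3 - <<'E'
from h import *
p=bot.camera_params("wrist");im=bot.capture("wrist");cv2.imwrite("pics/w1.png",im)
np.save("w1.npy",p,allow_pickle=True);T=p["camera_from_world"];print(p["fovy"],-T[:3,:3].T@T[:3,3],T[2,:3]);o=bot.get_obs();print(o["tool_pos"],o["tcp_rot"],proj(p,(422.7,167,75)))
E
```

```text
time: 0.93
tool_pos: [416.4, -187.3, 243.6]
tcp_rot: [-3.141, 0.0, 0.975]
contact_force: [1.0, -0.3, -0.4]
grip_width: 91.6
finger_force: 0.0
time: 1.77
tool_pos: [415.3, 112.3, 243.6]
tcp_rot: [-3.141, 0.0, 1.611]
contact_force: [1.4, -0.1, 0.4]
grip_width: 31.6
finger_force: 0.0
60.88641849523222 [412.56410207 178.47203262 383.77909392] [ 0.01117437 -0.2487826  -0.96849489]
[414.9948138  116.33950412 243.60250731] [-3.14135409e+00 -3.01978364e-03  1.61666273e+00] (np.float64(286.1061953575956), np.float64(131.91070687461178))
```

View pics/w1.png

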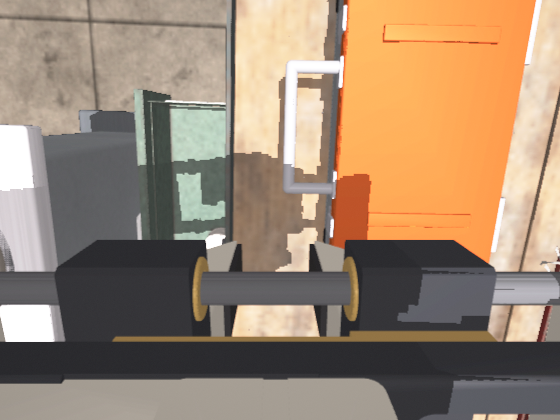

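The wrist view shows the light bar from about (291,66) to (289,189), with the case to its right.

```bash
python3 - <<'E'
from h import *
p=np.load("w1.npy",allow_pickle=True).item()
a,b=[ray(p,q,75) for q in((291.5,68),(289,187))]
print(a,b,(a+b)/2,np.linalg.norm(a-b),np.arctan2(*(b-a)[:2]))
for u in((346,10),(336,260)):print(ray(p,u,82))
print(bot.get_obs()["tool_pos"],bot.get_obs()["tcp_rot"])
E
```

```text
[424.62245084 217.74964259  75.        ] [427.52256471 119.83692808  75.        ] [426.07250778 168.79328534  75.        ] 97.95565488179132 3.1119819310903845
[463.73371993 259.96502908  82.        ]
[473.07323463  55.80868104  82.        ]
[414.9948138  116.33950412 243.60250731] [-3.14135409e+00 -3.01978364e-03  1.61666273e+00]
```

```bash
python3 -m pendant '[[[0.18,0.85,0],[0,0,-0.1],-0.35],[[0.18,0.9,0],[0,0,0],-0.35],[[0,0,-0.9],[0,0,0],-0.35],[[0,0,-0.9],[0,0,0],-0.35],[[0,0,-0.9],[0,0,0],-0.35],[[0,0,-0.9],[0,0,0],-0.35],[[0,0,-0.9],[0,0,0],-0.35],[[0,0,-0.6],[0,0,0],-0.35],[[0,0,-0.5],[0,0,0],-0.35],[[0,0,0],[0,0,0],-0.35]]'
python3 -m pendant '[[[0,0,-0.02],[0,0,0],-0.5],[[0,0,0],[0,0,0],-0.7],[[0,0,0],[0,0,0],-1],[[0,0,0],[0,0,0],-1],[[0,0,0],[0,0,0],-1],[[0,0,0],[0,0,0],-1],[[0,0,0],[0,0,0],-1],[[0,0,0],[0,0,0],-1],[[0,0,0],[0,0,0],-1],[[0,0,0],[0,0,0],-1]]'
```

```text
time: 2.65
tool_pos: [424.5, 162.7, 73.0]
tcp_rot: [-3.136, 0.001, 1.595]
contact_force: [-0.7, -0.5, 0.1]
grip_width: 29.3
finger_force: 0.0
time: 3.48
tool_pos: [425.3, 163.4, 75.9]
tcp_rot: [-3.14, 0.0, 1.596]
contact_force: [-5.3, -0.0, 5.5]
grip_width: 9.0
finger_force: 30.0
```

```bash
python3 -c "
import numpy as np
t=np.linspace(0,1.9,21);x=-185*np.cos(t);z=185*np.sin(t)
for a,b in zip(np.diff(x)/30,np.diff(z)/30):print('%.2f %.3f %.2f'%(a,a*.027,b))"
```

```text
0.03 0.001 0.58
0.08 0.002 0.58
0.14 0.004 0.57
0.19 0.005 0.55
0.24 0.007 0.53
0.29 0.008 0.51
0.34 0.009 0.48
0.38 0.010 0.44
0.42 0.011 0.40
0.46 0.012 0.36
0.49 0.013 0.32
0.52 0.014 0.27
0.54 0.015 0.22
0.56 0.015 0.17
0.57 0.016 0.11
0.58 0.016 0.06
0.59 0.016 0.00
0.58 0.016 -0.05
0.58 0.016 -0.11
0.56 0.015 -0.16
```

```bash
python3 -m pendant '[[[0.03,0,0.58],[0,0,0],-1],[[0.08,0,0.58],[0,0,0],-1],[[0.14,0,0.57],[0,0,0],-1],[[0.19,0.01,0.55],[0,0,0],-1],[[0.24,0.01,0.53],[0,0,0],-1],[[0.29,0.01,0.51],[0,0,0],-1],[[0.34,0.01,0.48],[0,0,0],-1],[[0.38,0.01,0.44],[0,0,0],-1],[[0.42,0.01,0.4],[0,0,0],-1],[[0.46,0.01,0.36],[0,0,0],-1]]'
```

```text
time: 4.32
tool_pos: [500.1, 165.0, 227.7]
tcp_rot: [-3.135, 0.001, 1.596]
contact_force: [-12.6, -3.8, 11.4]
grip_width: 9.0
finger_force: 30.0
```

```bash
python3 -m pendant '[[[0.49,0.01,0.32],[0,0,0],-1],[[0.52,0.01,0.27],[0,0,0],-1],[[0.54,0.01,0.22],[0,0,0],-1],[[0.56,0.02,0.17],[0,0,0],-1],[[0.57,0.02,0.11],[0,0,0],-1],[[0.58,0.02,0.06],[0,0,0],-1],[[0.59,0.02,0],[0,0,0],-1],[[0.58,0.02,-0.05],[0,0,0],-1],[[0.58,0.02,-0.11],[0,0,0],-1],[[0.56,0.02,-0.16],[0,0,0],-1]]'
```

```text
time: 5.15
tool_pos: [671.6, 168.8, 251.6]
tcp_rot: [3.14, 0.003, 1.595]
contact_force: [-0.4, -5.8, 1.7]
grip_width: 8.5
finger_force: 30.0
```

```bash
python3 -m pendant '[[[0,0,0],[0,0,0],-0.6],[[0,0,0],[0,0,0],-0.4],[[0,0,0],[0,0,0],-0.2],[[0,0,0],[0,0,0],-0.2],[[0,0,0],[0,0,0],-0.2],[[0,0,0.3],[0,0,0],-0.2],[[0,0,0.5],[0,0,0],-0.2],[[0,0,0.7],[0,0,0],-0.2],[[0,0,0.8],[0,0,0],-0.2],[[0,0,0.8],[0,0,0],-0.2]]'
python3 -m pendant '[[[-0.5,0,0],[0,0,-0.9],-0.1],[[-0.8,0,0],[0,0,-0.9],0],[[-0.8,0,0],[0,0,-0.9],0.3],[[-0.8,0,0],[0,0,-0.9],0.3],[[-0.8,0,0],[0,0,-0.9],0.3],[[-0.8,0,0],[0,0,-0.9],0.3],[[-0.8,0,0],[0,0,-0.9],0.3],[[-0.8,0,0],[0,0,-0.9],0.3],[[-0.8,0,0],[0,0,-0.9],0.3],[[-0.8,0,0],[0,0,-0.9],0.3]]'
python3 - <<'E'
from h import *
im=bot.capture("top");p=bot.camera_params("wrist");w=bot.capture("wrist");np.save("w2.npy",p,allow_pickle=True)
cv2.imwrite("pics/top2.png",im);cv2.imwrite("pics/w2.png",w)
cv2.imwrite("pics/both2.png",cv2.resize(np.vstack([im,w]),(450,600)) if 0 else np.hstack([cv2.resize(im,(400,300)),cv2.resize(w,(400,300))]))
E
```

```text
time: 5.98
tool_pos: [670.1, 170.7, 345.1]
tcp_rot: [3.141, -0.0, 1.596]
contact_force: [0.7, -0.4, 0.2]
grip_width: 36.6
finger_force: 0.0
time: 6.82
tool_pos: [438.2, 170.6, 344.1]
tcp_rot: [3.141, -0.001, 0.511]
contact_force: [-0.6, -0.2, 0.2]
grip_width: 59.9
finger_force: 0.0
```

View pics/both2.png

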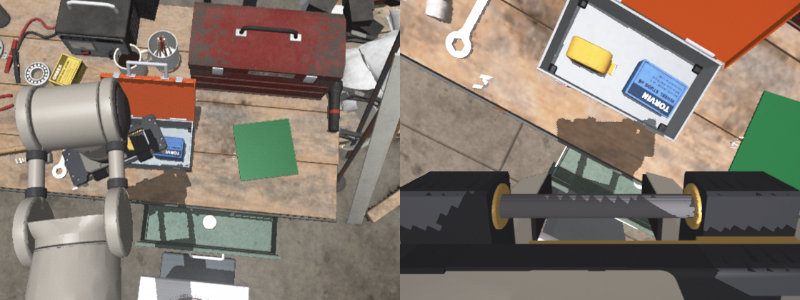

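The lid is open. The tape is on the left (+y) side, with its tongue at the right end near (610,72) in the composite. The carton is to the right.

```bash
python3 - <<'E'
from h import *
p=np.load("w2.npy",allow_pickle=True).item();im=cv2.imread("pics/w2.png")
c=blob(im,(18,90,90),(35,255,255));print(cv2.boundingRect(c))
w=np.array([ray(p,q[0],70)[:2] for q in c]).astype(np.float32)
print(cv2.minAreaRect(w),cv2.boxPoints(cv2.minAreaRect(w)).tolist())
m=blob(im,(55,80,30),(90,255,255));print(cv2.boundingRect(m))
cv2.imwrite("pics/w2c.png",cv2.resize(im[20:230,180:480],None,fx=2.6,fy=2.6,interpolation=cv2.INTER_CUBIC))
E
```

```text
(182, 331, 378, 11)
((310.01483154296875, -42.70796203613281), (14.967923164367676, 498.4676513671875), 28.969308853149414) [[182.7530975341797, 171.71676635742188], [424.1814270019531, -264.38226318359375], [437.27655029296875, -257.1326904296875], [195.84823608398438, 178.96633911132812]]
(461, 128, 99, 139)
```

View pics/w2c.png

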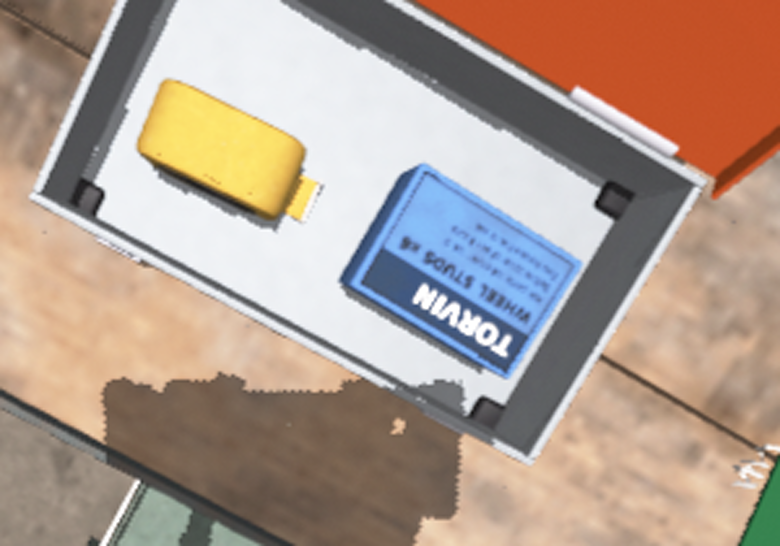

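The crop shows the tape lying lengthwise along the case's long side, tongue pointing to -y. The jaws therefore close along case x again. Next I measure the rim corners and the top of the tape.

```bash
python3 - <<'E'
from h import *
p=np.load("w2.npy",allow_pickle=True).item();T=p["camera_from_world"];print(-T[:3,:3].T@T[:3,3])
g=lambda u,v,z:ray(p,(180+u/2.6,20+v/2.6),z)[:2].round(1)
FL,FR,BR=g(35,195,75),g(530,462,75),g(705,187,75)
print("rim",FL,FR,BR,np.linalg.norm(FL-FR),np.linalg.norm(FR-BR),"c",(FL+BR)/2,np.arctan2(*(FR-FL)[:2]))
for q in((165,80),(303,138),(280,217),(138,155)):print(g(*q,68))
print("tongue",g(310,200,6))
o=bot.get_obs();print(o["tool_pos"],o["tcp_rot"])
E
```

```text
[492.92591778 202.53514735 484.79933388]
rim [470.7 292.4] [475.1  46.8] [609.8  47.6] 245.63941051875204 134.7023756286428 c [540.25 170.  ] 3.12367926046368
[537.6 266.5]
[545.7 205. ]
[513.2 197.8]
[506.  262.8]
tongue [530.4 188.1]
[436.80565641 170.86016075 344.8623222 ] [ 3.14142431e+00 -1.32926617e-03  5.14441698e-01]
```

```bash
python3 -m pendant '[[[0.3,-0.07,-0.38],[0,0,0.95],0.3],[[0.3,-0.07,-0.38],[0,0,0.95],0.3],[[0.3,-0.07,-0.38],[0,0,0.95],0.3],[[0.3,-0.07,-0.38],[0,0,0.95],0.3],[[0.3,-0.07,-0.38],[0,0,0.95],0.3],[[0.3,-0.07,-0.38],[0,0,0.95],0.3],[[0.3,-0.07,-0.38],[0,0,0.95],0.3],[[0.3,-0.07,-0.38],[0,0,0.95],0.3],[[0.3,-0.07,-0.38],[0,0,0.95],0.3],[[0.3,-0.07,-0.38],[0,0,0.5],0.3]]'
python3 - <<'E'
from h import *
bot.capture("top")
p=bot.camera_params("wrist");w=bot.capture("wrist");np.save("w3.npy",p,allow_pickle=True)
cv2.imwrite("pics/w3.png",w);o=bot.get_obs();print(o["tool_pos"],o["tcp_rot"])
E
```

```text
time: 7.75
tool_pos: [530.9, 149.5, 229.1]
tcp_rot: [3.14, -0.0, 1.609]
contact_force: [0.1, 1.5, -0.4]
grip_width: 59.5
finger_force: 0.0
[530.31456318 149.08000274 227.57187877] [-3.13920465e+00  4.30359513e-04  1.60293771e+00]
```

View pics/w3.png

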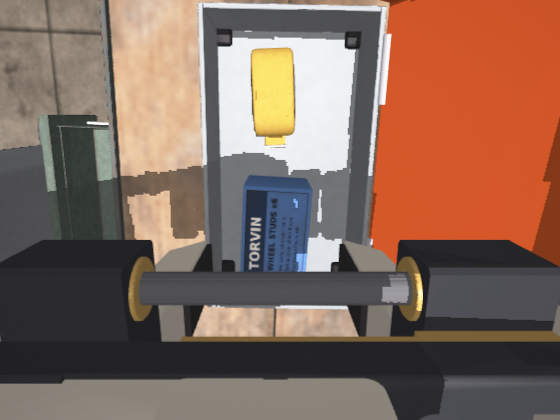

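The tape is now nearly aligned with the image. Its left edge runs (251,56)–(257,130), its right edge (292,52)–(295,130), and the rim's top corners are (200,8) and (386,8).

```bash
python3 - <<'E'
from h import *
p=np.load("w3.npy",allow_pickle=True).item();im=cv2.imread("pics/w3.png")
m=cv2.inRange(cv2.cvtColor(im,cv2.COLOR_BGR2HSV),np.array((18,100,90)),np.array((35,255,255)))[:160];ys,xs=np.nonzero(m)
rows=[(y,xs[ys==y].min(),xs[ys==y].max()) for y in range(45,148,6) if (ys==y).any()]
for y,a,b in rows:
    A,B=ray(p,(a,y),66),ray(p,(b+1,y),66);print(y,a,b,A[:2].round(1),B[:2].round(1),((A+B)/2)[0].round(1),(B-A)[0].round(1))
for q in((200,8),(386,8)):print(ray(p,q,75))
print("tongue",ray(p,(275,141),6), "carton",[ray(p,q,64)[:2].round() for q in((248,178),(310,180))])
E
```

```text
51 252 291 [508.8 264.3] [540.  265.5] 524.4 31.2
57 251 292 [508.1 259.9] [541.  261.2] 524.5 32.9
63 251 292 [508.2 255.5] [541.2 256.8] 524.7 33.0
69 251 293 [508.3 251.1] [542.2 252.5] 525.3 33.9
75 251 293 [508.4 246.7] [542.5 248. ] 525.4 34.1
81 251 293 [508.5 242.2] [542.7 243.5] 525.6 34.2
87 252 293 [509.4 237.7] [542.9 239. ] 526.2 33.5
93 252 293 [509.5 233.1] [543.2 234.4] 526.3 33.7
99 253 294 [510.4 228.5] [544.2 229.9] 527.3 33.8
105 253 294 [510.5 223.9] [544.5 225.2] 527.5 33.9
111 253 294 [510.7 219.2] [544.7 220.6] 527.7 34.1
117 254 294 [511.6 214.5] [545.  215.9] 528.3 33.4
123 254 294 [511.7 209.8] [545.2 211.1] 528.5 33.5
129 255 293 [512.6 205. ] [544.7 206.3] 528.6 32.0
135 258 284 [515.2 200.3] [537.5 201.2] 526.4 22.3
141 265 284 [521.2 195.6] [537.7 196.3] 529.4 16.6
[470.43396054 290.67326658  75.        ]
[607.28485722 296.08225977  75.        ]
tongue [529.57049536 192.16701301   6.        ] carton [array([508., 164.]), array([561., 164.])]
```

```bash
python3 -m pendant '[[[-0.05,0.95,0],[0,0,0.15],0.3],[[-0.05,0.95,0],[0,0,0.1],0.3],[[-0.03,0.95,0],[0,0,0],0.3],[[0,0,-0.8],[0,0,0],0.3],[[0,0,-0.9],[0,0,0],0.3],[[0,0,-0.9],[0,0,0],0.3],[[0,0,-0.9],[0,0,0],0.3],[[0,0,-0.9],[0,0,0],0.3],[[0,0,-0.7],[0,0,0],0.3],[[0,0,-0.5],[0,0,0],0.3]]'
python3 -m pendant '[[[0,0,0],[0,0,0],0.1],[[0,0,0],[0,0,0],0],[[0,0,0],[0,0,0],-0.1],[[0,0,0],[0,0,0],-0.2],[[0,0,0],[0,0,0],-0.4],[[0,0,0],[0,0,0],-0.6],[[0,0,0],[0,0,0],-0.6],[[0,0,0],[0,0,0],-0.6],[[0,0,0],[0,0,0],-0.6],[[0,0,0],[0,0,0],-0.6]]'
```

```text
time: 8.68
tool_pos: [525.4, 235.2, 60.0]
tcp_rot: [-3.14, 0.0, 1.63]
contact_force: [0.2, 0.4, -0.2]
grip_width: 59.8
finger_force: 0.0
time: 9.52
tool_pos: [526.5, 235.3, 62.5]
tcp_rot: [3.139, -0.001, 1.632]
contact_force: [-1.4, -0.6, 7.2]
grip_width: 33.8
finger_force: 29.9
```

```bash
python3 -m pendant '[[[0,0,0.1],[0,0,0],-0.6],[[0,0,0.3],[0,0,0],-0.6],[[0,0,0.5],[0,0,0],-0.6],[[0,0,0.6],[0,0,0],-0.6],[[0,0,0.6],[0,0,0],-0.6],[[0,0,0.6],[0,0,0],-0.6],[[0,0,0.6],[0,0,0],-0.6],[[0,0,0.6],[0,0,0],-0.6],[[0,0,0.6],[0,0,0],-0.6],[[0,0,0.4],[0,0,0],-0.6]]'
python3 - <<'E'
from h import *
bot.capture("wrist")
p=bot.camera_params("wrist");w=bot.capture("wrist");s=bot.capture("scene")
cv2.imwrite("pics/w4.png",np.hstack([cv2.resize(w,(400,300)),cv2.resize(s,(400,300))]));o=bot.get_obs();print(o["tool_pos"],o["tcp_rot"],o["contact_force"],o["grip_width"])
E
```

```text
time: 10.35
tool_pos: [525.9, 235.1, 210.1]
tcp_rot: [3.14, -0.0, 1.632]
contact_force: [-0.5, 0.1, -4.5]
grip_width: 34.0
finger_force: 29.9
[525.94047504 235.09375043 208.77653236] [ 3.14010275e+00 -3.02442611e-04  1.63176915e+00] [ 0.32225875 -0.26034314 -5.39867818] 33.60661491331611
```

View pics/w4.png

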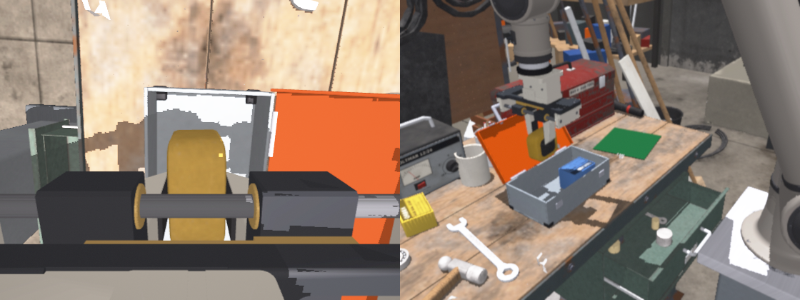

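The tape is held upright. Now I carry it to the mat.

```bash
python3 -m pendant '[[[0,-0.3,0],[0,0,0],-0.6],[[0,-0.6,0],[0,0,0],-0.6],[[0,-0.9,0],[0,0,0],-0.6],[[0,-0.95,0],[0,0,0],-0.6],[[0,-0.95,0],[0,0,0],-0.6],[[0,-0.95,0],[0,0,0],-0.6],[[0,-0.95,0],[0,0,0],-0.6],[[0,-0.95,0],[0,0,0],-0.6],[[0,-0.95,0],[0,0,0],-0.6],[[0,-0.95,0],[0,0,0],-0.6]]'
python3 -m pendant '[[[0.2,-0.9,0],[0,0,0],-0.6],[[0.2,-0.9,0],[0,0,0],-0.6],[[0.2,-0.9,0],[0,0,0],-0.6],[[0.2,-0.9,0],[0,0,0],-0.6],[[0.2,-0.8,0],[0,0,0],-0.6],[[0.1,-0.5,0],[0,0,0],-0.6],[[0.1,-0.3,0],[0,0,0],-0.6],[[0,0,-0.3],[0,0,0],-0.6],[[0,0,-0.5],[0,0,0],-0.6],[[0,0,-0.5],[0,0,0],-0.6]]'
```

```text
time: 11.33
tool_pos: [524.6, -20.3, 206.6]
tcp_rot: [-3.139, -0.0, 1.632]
contact_force: [0.4, -0.5, -4.3]
grip_width: 33.9
finger_force: 29.9
time: 12.17
tool_pos: [561.4, -173.1, 167.9]
tcp_rot: [-3.141, -0.001, 1.632]
contact_force: [0.8, 0.9, -4.8]
grip_width: 33.8
finger_force: 29.9
```

Down about 100 mm to roughly z = 67, slowing at the end.

```bash
python3 -m pendant '[[[0,0,-0.6],[0,0,0],-0.6],[[0,0,-0.6],[0,0,0],-0.6],[[0,0,-0.6],[0,0,0],-0.6],[[0,0,-0.5],[0,0,0],-0.6],[[0,0,-0.4],[0,0,0],-0.6],[[0,0,-0.3],[0,0,0],-0.6],[[0,0,-0.2],[0,0,0],-0.6],[[0,0,-0.1],[0,0,0],-0.6],[[0,0,0],[0,0,0],-0.6],[[0,0,0],[0,0,0],-0.6]]'
python3 -m pendant '[[[0,0,-0.05],[0,0,0],-0.6],[[0,0,-0.05],[0,0,0],-0.6],[[0,0,-0.05],[0,0,0],-0.6],[[0,0,0],[0,0,0],-0.6],[[0,0,0],[0,0,0],-0.6],[[0,0,0],[0,0,0],-0.6],[[0,0,0],[0,0,0],-0.6],[[0,0,0],[0,0,0],-0.6],[[0,0,0],[0,0,0],-0.6],[[0,0,0],[0,0,0],-0.6]]'
```

```text
time: 13.0
tool_pos: [562.2, -174.3, 70.5]
tcp_rot: [3.141, 0.0, 1.632]
contact_force: [0.3, -0.5, -4.6]
grip_width: 33.4
finger_force: 29.9
time: 13.83
tool_pos: [561.9, -174.4, 65.6]
tcp_rot: [3.141, 0.0, 1.632]
contact_force: [0.1, 0.7, -4.0]
grip_width: 33.7
finger_force: 29.9
```

```bash
python3 -m pendant '[[[0,0,-0.05],[0,0,0],-0.6],[[0,0,-0.05],[0,0,0],-0.6],[[0,0,-0.03],[0,0,0],-0.6],[[0,0,0],[0,0,0],-0.6],[[0,0,0],[0,0,0],-0.6],[[0,0,0],[0,0,0],-0.6],[[0,0,0],[0,0,0],-0.6],[[0,0,0],[0,0,0],-0.6],[[0,0,0],[0,0,0],-0.6],[[0,0,0],[0,0,0],-0.6]]'
```

```text
time: 14.67
tool_pos: [561.9, -174.5, 62.5]
tcp_rot: [3.141, 0.0, 1.632]
contact_force: [-2.7, 1.2, 5.6]
grip_width: 34.0
finger_force: 29.9
```

The force reading has reversed, so the tape is standing on the mat. Release and rise.

```bash
python3 -m pendant '[[[0,0,0],[0,0,0],-0.2],[[0,0,0],[0,0,0],-0.1],[[0,0,0],[0,0,0],0],[[0,0,0],[0,0,0],0.2],[[0,0,0],[0,0,0],0.3],[[0,0,0],[0,0,0],0.3],[[0,0,0.3],[0,0,0],0.3],[[0,0,0.6],[0,0,0],0.3],[[0,0,0.9],[0,0,0],0.3],[[0,0,0.9],[0,0,0],0.3]]'
python3 -m pendant '[[[0,0,0.9],[0,0,0],0.3],[[0,0,0.9],[0,0,0],0.3],[[-0.5,-0.5,0.9],[0,0,0],0.3],[[-0.9,-0.5,0],[0,0,0],0.3],[[-0.9,-0.5,0],[0,0,0],0.3],[[-0.9,-0.5,0],[0,0,0],0.3],[[-0.9,-0.5,0],[0,0,0],0.3],[[-0.5,0,0],[0,0,0],0.3],[[0,0,0],[0,0,0],0.3],[[0,0,0],[0,0,0],0.3]]'
python3 - <<'E'
from h import *
t=bot.capture("top");s=bot.capture("scene")
cv2.imwrite("pics/end.png",np.hstack([cv2.resize(t,(400,300)),cv2.resize(s,(400,300))]))
E
```

```text
time: 15.5
tool_pos: [561.4, -174.3, 143.6]
tcp_rot: [-3.14, -0.001, 1.632]
contact_force: [0.4, 0.2, 0.4]
grip_width: 59.4
finger_force: 0.0
time: 16.33
tool_pos: [423.8, -249.7, 224.5]
tcp_rot: [3.14, 0.001, 1.63]
contact_force: [-0.2, -1.5, 1.6]
grip_width: 59.5
finger_force: 0.0
```

View pics/end.png

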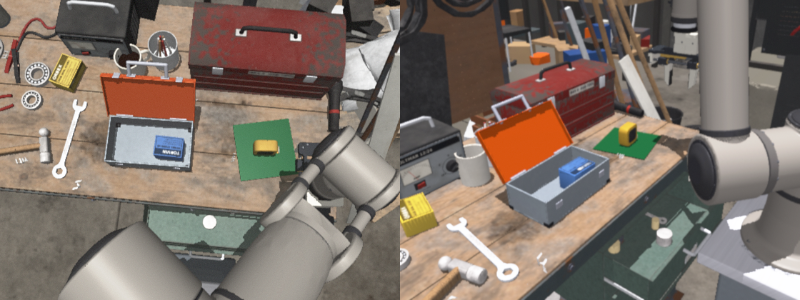

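The tape stands upright in the middle of the mat at about (265,147) in the left view. The carton is still in the case, the lid is open and the gripper is clear.

```bash
python3 -c "
from plant import bot
print(bot.close_job())"
```

```text
the job is handed in; nothing more can be done
None
```

The lid stands open, the carton is still in the case and the tape measure is upright near the middle of the mat; I handed the job in at about 16.4 s of the 64 s, with no verdict returned.

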